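Check in the yellow-capped canister on the code reader

ROBOT

A 6-joint arm with a two-finger parallel gripper is mounted at the origin on the work surface. World frame = base frame: x ahead of the robot, y to its left, z up, the work surface at z = 0. Lengths are in m, angles in rad, forces in N, time in s.
With the tool pointing down it reaches from about 0.325 to 0.875 m from the base axis. Payload 4.4 kg.
Tool frame: the origin (TCP) lies at the very end of the fingers, on their centre line; the grasp point (between the pads) lies 19 mm behind it; z points along the fingers, y is the line along which they close (so a half turn about z gives the same grasp; the last joint's range is limited). The gripper opens to 85 mm and grips with 20 to 120 N. Pads are 22 mm wide; open, the fingers measure 114 mm over their backs; the gripper's body (76 mm by 85 mm) begins 54 mm behind the grasp point. The pads swing forward as they close: fully open they stand 13 mm farther back than shut.
Start: joints at [-1.397, 0.207, 1.542, -0, 1.393, -0.15], TCP at [0.183, -0.545, 0.231] pointing down, gripper open.
Joint ranges: [-2.73, 2.73], [-0.86, 2.22], [0.23, 2.46], [-1.11, 4.25], [0.08, 2.63], [-2.82, 2.82]. Speed limits (rad/s): [2.79, 2.79, 3.14, 3.14, 3.14, 3.14].

INTERFACE

Orientations are given as a unit quaternion [w, x, y, z].
In Python, from rig import * gives the robot as it stands.
- The arm moves only by the tool servo_tool, never from a script. Its argument "deltas" is a list of rows, each an object with "slide": the shift along the tool's x, y, z in m, a list of three; "turn": the turn about the tool's z in rad; "claw": the opening, from 0 (shut) to 1 (fully open). In form: [{"slide": [tx, ty, tz], "turn": turn, "claw": claw}, ...]. A call has 1 to 20 rows; each row is the pose to reach, as a shift and turn from the pose commanded when the call began, along the tool's axes at that moment; what a row does not reach only later rows make up. A row lasts 1/12 s, in which the tool goes at most 41.7 mm and 7.16 degrees, less where a joint would pass 70% of its speed; a pose out of reach is approached as far as the arm can. A call with a gripper value outside its range is refused whole. The fingers move at their own pace and stop on an object; "newtons" is the grip in N (left out, the last holds). Time passes only in rows, so rows that repeat a pose let the fingers close. It gives the time, the measured TCP pose, the force, the opening and the grip force at its end, in the units of the state.
- sense(): the state, without advancing time (a new reading comes with each control period).
- camera(name): name is "scene" or "top" or "wrist"; returns a dict with "pixels" (480x640x3 uint8, blue, green, red), "fx", "fy", "cx", "cy" (pixels), "eye" and "rotation" of the camera in the world; the wrist camera has in their place "hand_eye" (4x4, takes a point from camera to tool coordinates, whose origin is the TCP and whose axes are the flange's). Camera axes: x right, y down, z forward; pixel columns grow to the right and rows downward; lengths in m; the calibration is good to about 2 mm. The wrist camera is an equidistant fisheye: a pixel r from the principal point sees the ray r / f radians off the axis. A picture is of the moment at which its call begins: read the wrist's pose just before it. There is no depth.
- sign_off(): hands the job in; it is judged then, once.
The state is a dict: "t": time; "joint_positions": joint angles; "qvel": joint speeds; "tau": joint torques, N m; "ee_pos": TCP position; "tool_rot": TCP orientation; "wrist_force": force on the tool from outside, world axes, zero at the start; "torque": the same for the moment, N m; "width": opening from 0.0 (shut) to 1.0 (fully open); "grasp_force": force on a finger pad.
Only numpy, scipy, OpenCV 4.12 (cv2) and the standard library are available. Lean on these libraries where they do the work, as an engineer would, in place of code of your own. Each camera call takes 0.05 s, during which the arm holds its last target. There are 200 camera calls.

TASK

Lift the sample canister with the yellow cap straight up out of its deep well in the cold block and stand it upright on the round black window of the code reader, wholly inside the green ring, setting it down rather than dropping it, and let go. Leave the canisters with the blue and the red cap standing in their wells.

Things in the scene. Friction and masses are not known exactly. Their poses are not given: they have to be found in the camera images.
- can_yellow_mid (a point): Centre (half-way up, on the axis) of the canister with the yellow cap: round, upright, 117 mm tall, 0.12 kg; steel body 26 mm in diameter with a flat foot 58.5 mm below this point; plain cap 28 mm in diameter, 42 mm tall, its middle 37.5 mm above this point. z points up. It stands in a 29 mm wide, 65 mm deep well, its cap and 10 mm of steel above the cold block's metal face (75 mm above the table).
- can_blue_mid (a point): Centre of the blue-capped canister, same size and make, in another well of the same block; it stays there. The three wells lie 75 mm apart in a straight row along the middle of the block, canisters in any order. The fixed block turns with the row.
- can_red_mid (a point): Centre of the red-capped canister, same size and make, in another well; it stays there. The block's white tub is 168 mm across the row and 288 mm along it; its 9 mm walls rise 105 mm above the table, 30 mm above the metal face, and stand 150 mm apart inside across the row: fingers go in from above, best closing across the row.
- window (a point): centre of the round black window, 70 mm in diameter with a 4 mm green ring around it, flush in the flat top of the code reader, a fixed grey plinth 110 x 110 mm and 39 mm high. The point lies on the top face; z points up.

How it is judged:
By the outcome, as a careful person would: the job done as asked, in the order asked, and still so for the second after the job is handed in, with the robot touching nothing.
It also fails if it takes over 40 s, if anything falls off the work surface, if the arm or the gripper's body presses on something with over 40 N, if the wrist force passes 120 N, or if a joint passes its speed limit or range.

## Working session

There is one attempt and no reset: what is moved stays moved. The work goes in short steps, Python scripts to look and compute and a tool call to move; the robot and the scene stay as the last step left them, time stands still between calls to the robot, and variables do not carry over. Pictures are saved under pics/ and viewed, at most 10 in all, crops included, and the job is handed in when it is done.

Besides the shell and the picture viewer there is one more tool, called after "Emit:" as name([rows], argument=value, ...), one row to a line, values as JSON. servo_tool: Moves the arm, as the interface text tells. Its arguments: {"type":"object","properties":{"deltas":{"type":"array","items":{"type":"object","properties":{"slide":{"type":"array","items":{"type":"number"}},"turn":{"type":"number"},"claw":{"type":"number"}}}},"newtons":{"type":"number"}},"required":["deltas"]}

```bash
mkdir -p pics
cat > h.py <<'E'
from rig import *
import numpy as np, cv2
from scipy.spatial.transform import Rotation as R
def ray(c,u,v):
    d=np.array([(u-c["cx"])/c["fx"],(v-c["cy"])/c["fy"],1.]); return np.array(c["eye"]),np.array(c["rotation"])@d
def atz(c,u,v,z):
    e,d=ray(c,u,v); return e+d*(z-e[2])/d[2]
def rot(q): return R.from_quat([q[1],q[2],q[3],q[0]]).as_matrix()
E
python3 - <<'E'
from h import *
import pickle
s=sense(); print(s["t"],s["ee_pos"],s["tool_rot"],s["width"])
for n in("top","scene"):
    c=camera(n); cv2.imwrite(f"pics/{n}.png",c["pixels"]); pickle.dump(c,open(n+".pkl","wb")); print(n,c["eye"],c["rotation"],c["fx"],c["cx"],c["cy"])
E
```

```text
0.0 [ 0.18278672 -0.54437319  0.230123  ] [-1.14610413e-03  9.86923917e-01  1.61182714e-01 -2.19267676e-05] 0.9983892646588312
top [ 0.38930327 -0.00979475  0.90603781] [ 0.07249618 -0.69958855  0.70738966 -0.07014293] 513.4309785500167 314.000862111153 251.83716353563565
scene [ 1.05734162 -0.36922107  0.96772274] [-0.27690301  0.84317822  0.43925985 -0.13937718] 578.7359450184393 308.3838105766798 243.04478599321712
```

View pics/top.png

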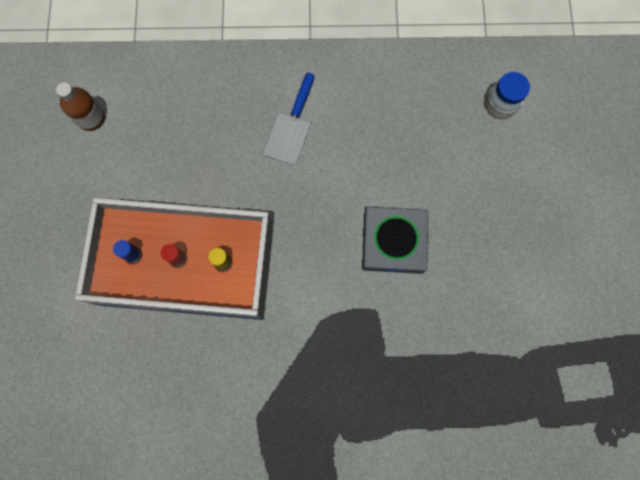

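View pics/scene.png

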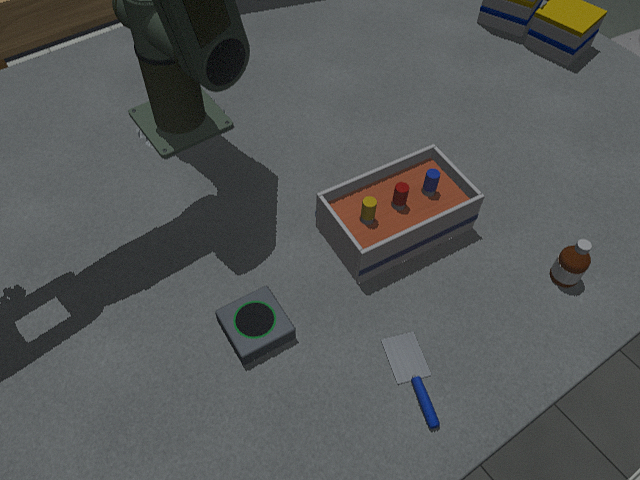

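The top view shows the caps at about yellow (217,256), red (170,252) and blue (122,247). The window is at (397,238). The scene view agrees: yellow is at the end of the row nearest the reader. Next I'll look at enlarged crops.

```bash
sed -i 's/np.array(c\["rotation"\])@d/rot(c["rotation"])@d/' h.py
python3 - <<'E'
from h import *
import pickle
c=pickle.load(open("top.pkl","rb"));p=c["pixels"]
a=cv2.resize(p[225:285,95:255],None,fx=5,fy=5,interpolation=cv2.INTER_CUBIC)
b=cv2.resize(p[205:265,340:440],None,fx=5,fy=5,interpolation=cv2.INTER_CUBIC)
b=cv2.copyMakeBorder(b,0,0,0,300,cv2.BORDER_CONSTANT)
cv2.imwrite("pics/crop.png",np.vstack([a,b[:290]]))
for n,q in(("y",(217,256)),("r",(170,252)),("b",(122,247))): print(n,atz(c,*q,.127))
print("win",atz(c,397,238,.039))
E
```

```text
y [0.54406861 0.14213226 0.127     ]
r [0.55123167 0.21524587 0.127     ]
b [0.5600321  0.29031314 0.127     ]
win [ 0.58974384 -0.15186362  0.039     ]
```

View pics/crop.png

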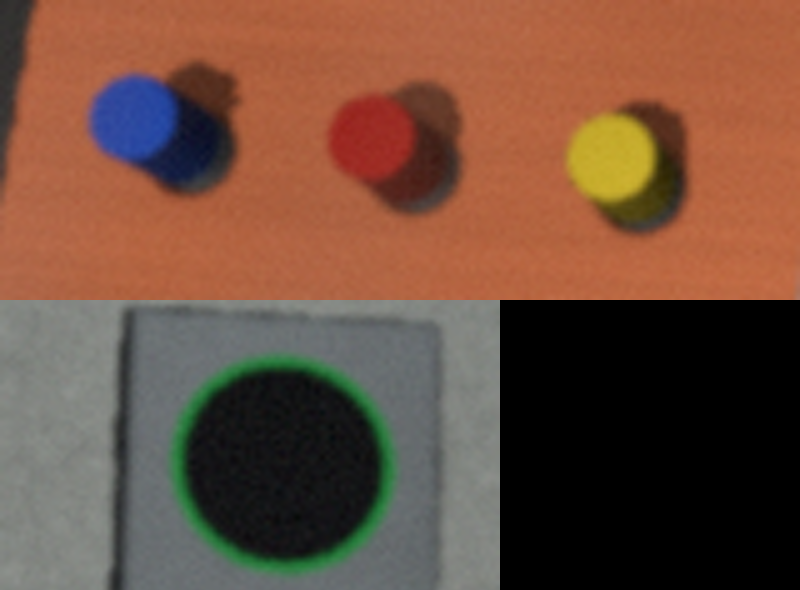

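```bash
cat >> h.py <<'E'
def go(target,ydir=None):
    "slide/turn to a world target; ydir = wanted world direction of tool y"
    s=sense(); M=rot(s["tool_rot"]); print("slide",np.round(M.T@(np.array(target)-s["ee_pos"]),4))
    if ydir is not None:
        l=M.T@np.array([*ydir,0]); a=np.arctan2(-l[0],l[1]); print("turn",(a+np.pi/2)%np.pi-np.pi/2)
E
python3 - <<'E'
from h import *
import pickle
c=pickle.load(open("top.pkl","rb"))
y=atz(c,217.0,256.0,.127);b=atz(c,121.4,248.2,.127);r=atz(c,169.2,252.2,.127);w=atz(c,396.4,237.6,.039)
print(y,r,b,w,np.linalg.norm(b-y))
d=(b-y)[:2];d/=np.linalg.norm(d);print(d)
go([y[0],y[1],.23],[d[1],-d[0]])
E
```

```text
[0.54406861 0.14213226 0.127     ] [0.55092928 0.21647337 0.127     ] [0.5581345  0.29112386 0.127     ] [ 0.59046692 -0.15085564  0.039     ] 0.14965408116885917
[0.09398936 0.9955732 ]
slide [ 0.5609 -0.5359  0.0015]
turn -1.152886331495824
```

Emit:
servo_tool([
  {"slide":[0.561,-0.536,0.0],"turn":-1.153,"claw":1},
  {"slide":[0.561,-0.536,0.0],"turn":-1.153,"claw":1},
  {"slide":[0.561,-0.536,0.0],"turn":-1.153,"claw":1},
  {"slide":[0.561,-0.536,0.0],"turn":-1.153,"claw":1},
  {"slide":[0.561,-0.536,0.0],"turn":-1.153,"claw":1},
  {"slide":[0.561,-0.536,0.0],"turn":-1.153,"claw":1},
  {"slide":[0.561,-0.536,0.0],"turn":-1.153,"claw":1},
  {"slide":[0.561,-0.536,0.0],"turn":-1.153,"claw":1},
  {"slide":[0.561,-0.536,0.0],"turn":-1.153,"claw":1},
  {"slide":[0.561,-0.536,0.0],"turn":-1.153,"claw":1},
  {"slide":[0.561,-0.536,0.0],"turn":-1.153,"claw":1},
  {"slide":[0.561,-0.536,0.0],"turn":-1.153,"claw":1},
  {"slide":[0.561,-0.536,0.0],"turn":-1.153,"claw":1},
  {"slide":[0.561,-0.536,0.0],"turn":-1.153,"claw":1},
  {"slide":[0.561,-0.536,0.0],"turn":-1.153,"claw":1},
  {"slide":[0.561,-0.536,0.0],"turn":-1.153,"claw":1},
  {"slide":[0.561,-0.536,0.0],"turn":-1.153,"claw":1},
  {"slide":[0.561,-0.536,0.0],"turn":-1.153,"claw":1},
  {"slide":[0.561,-0.536,0.0],"turn":-1.153,"claw":1},
  {"slide":[0.561,-0.536,0.0],"turn":-1.153,"claw":1},
])

```text
t: 1.77
ee_pos: [0.5454, 0.146, 0.2306]
tool_rot: [-0.001, 0.738, 0.675, 0.001]
wrist_force: [0.7, -0.2, -1.1]
width: 1.001
grasp_force: 0.0
```

Emit:
servo_tool([
  {"slide":[0,0,0],"turn":0,"claw":1},
  {"slide":[0,0,0],"turn":0,"claw":1},
  {"slide":[0,0,0],"turn":0,"claw":1},
])

```text
t: 2.02
ee_pos: [0.5436, 0.1404, 0.2309]
tool_rot: [-0.0, 0.74, 0.673, -0.001]
wrist_force: [0.3, -0.2, -0.5]
width: 0.999
grasp_force: 0.0
```

Run:
```python
from h import *
import pickle
s=sense(); c=camera("wrist"); pickle.dump((s,c),open("w1.pkl","wb")); cv2.imwrite("pics/w1.png",c["pixels"])
print(s["t"],s["ee_pos"],s["tool_rot"],s["wrist_force"]); print(np.round(c["hand_eye"],3),c["fx"],c["cx"],c["cy"])
go([.54407,.14213,.23],[.99557,-.09399])
```

```text
2.0167 [0.5435665  0.14036142 0.23090986] [-1.77711093e-04  7.39977868e-01  6.72630934e-01 -5.91096052e-04] [ 0.29453762 -0.21870972 -0.46682876]
[[ 0.    -0.957 -0.289  0.075]
 [ 1.     0.    -0.     0.001]
 [ 0.    -0.289  0.957 -0.142]
 [ 0.     0.     0.     1.   ]] 371.64829954431775 323.9094073820187 241.74564104749658
slide [0.0019 0.0002 0.0011]
turn -0.0016287616937624705
```

View pics/w1.png

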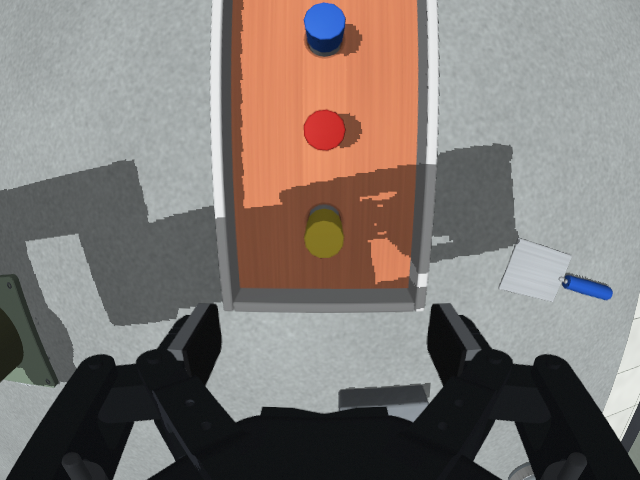

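The wrist view shows the row vertical in the image. The yellow cap top is at (324,239), red at (324,130) and blue at (324,21). Nothing is in the way of the fingers.

```bash
cat >> h.py <<'E'
def watz(s,c,u,v,z):
    x=np.array([u-c["cx"],v-c["cy"]]); r=np.hypot(*x); th=r/c["fx"]
    d=np.array([*(x/max(r,1e-9)*np.sin(th)),np.cos(th)]); H=np.array(c["hand_eye"]); M=rot(s["tool_rot"])
    e=M@H[:3,3]+s["ee_pos"]; d=M@H[:3,:3]@d; return e+d*(z-e[2])/d[2]
E
python3 - <<'E'
from h import *
import pickle
s,c=pickle.load(open("w1.pkl","rb"))
for q in((324,239),(324,130),(324,21)): print(watz(s,c,*q,.127))
y=watz(s,c,324,239,.127)
E
```

```text
[0.54516042 0.14249669 0.127     ]
[0.55217803 0.21616189 0.127     ]
[0.55922719 0.29012124 0.127     ]
```

Emit:
servo_tool([
  {"slide":[0.002,0.001,0.03],"turn":0,"claw":1},
  {"slide":[0.002,0.001,0.06],"turn":0,"claw":1},
  {"slide":[0.002,0.001,0.09],"turn":0,"claw":1},
  {"slide":[0.002,0.001,0.11],"turn":0,"claw":1},
  {"slide":[0.002,0.001,0.125],"turn":0,"claw":1},
  {"slide":[0.002,0.001,0.135],"turn":0,"claw":1},
  {"slide":[0.002,0.001,0.14],"turn":0,"claw":1},
  {"slide":[0.002,0.001,0.14],"turn":0,"claw":1},
  {"slide":[0.002,0.001,0.14],"turn":0,"claw":1},
])

```text
t: 2.82
ee_pos: [0.5461, 0.143, 0.0922]
tool_rot: [0.0, 0.74, 0.673, 0.001]
wrist_force: [0.3, -0.3, 0.3]
width: 1.003
grasp_force: 0.0
```

Emit:
servo_tool([
  {"slide":[0,0,0],"turn":0,"claw":0.5},
  {"slide":[0,0,0],"turn":0,"claw":0.4},
  {"slide":[0,0,0],"turn":0,"claw":0.3},
  {"slide":[0,0,0],"turn":0,"claw":0.2},
  {"slide":[0,0,0],"turn":0,"claw":0.1},
  {"slide":[0,0,0],"turn":0,"claw":0},
  {"slide":[0,0,0],"turn":0,"claw":0},
  {"slide":[0,0,0],"turn":0,"claw":0},
  {"slide":[0,0,0],"turn":0,"claw":0},
  {"slide":[0,0,0],"turn":0,"claw":0},
], newtons=40)

```text
t: 3.65
ee_pos: [0.5453, 0.1436, 0.0918]
tool_rot: [-0.0, 0.74, 0.673, -0.0]
wrist_force: [-3.4, 0.2, 5.9]
width: 0.319
grasp_force: 39.2
```

Emit:
servo_tool([
  {"slide":[0,0,-0.005],"turn":0,"claw":0},
  {"slide":[0,0,-0.012],"turn":0,"claw":0},
  {"slide":[0,0,-0.022],"turn":0,"claw":0},
  {"slide":[0,0,-0.034],"turn":0,"claw":0},
  {"slide":[0,0,-0.046],"turn":0,"claw":0},
  {"slide":[0,0,-0.058],"turn":0,"claw":0},
  {"slide":[0,0,-0.07],"turn":0,"claw":0},
  {"slide":[0,0,-0.085],"turn":0,"claw":0},
  {"slide":[0,0,-0.1],"turn":0,"claw":0},
  {"slide":[0,0,-0.115],"turn":0,"claw":0},
  {"slide":[0,0,-0.13],"turn":0,"claw":0},
  {"slide":[0,0,-0.14],"turn":0,"claw":0},
  {"slide":[0,0,-0.145],"turn":0,"claw":0},
  {"slide":[0,0,-0.145],"turn":0,"claw":0},
  {"slide":[0,0,-0.145],"turn":0,"claw":0},
])

```text
t: 4.9
ee_pos: [0.5452, 0.1434, 0.2362]
tool_rot: [-0.0, 0.74, 0.673, -0.0]
wrist_force: [0.1, 0.8, -0.5]
width: 0.316
grasp_force: 39.4
```

Run:
```python
from h import *
import pickle
s=sense(); c=camera("wrist"); pickle.dump((s,c),open("w2.pkl","wb")); cv2.imwrite("pics/w2.png",c["pixels"])
k=camera("scene"); cv2.imwrite("pics/s2.png",cv2.resize(k["pixels"][80:380,200:500],None,fx=2,fy=2))
print(s["ee_pos"],s["wrist_force"],s["width"],s["grasp_force"])
go([.5905,-.1509,.235])
```

```text
[0.54524352 0.14337618 0.23620747] [ 0.09734768  0.78507046 -0.49736165] 0.31635019387570845 39.41910803318024
slide [-0.2886  0.0733  0.    ]
```

View pics/s2.png

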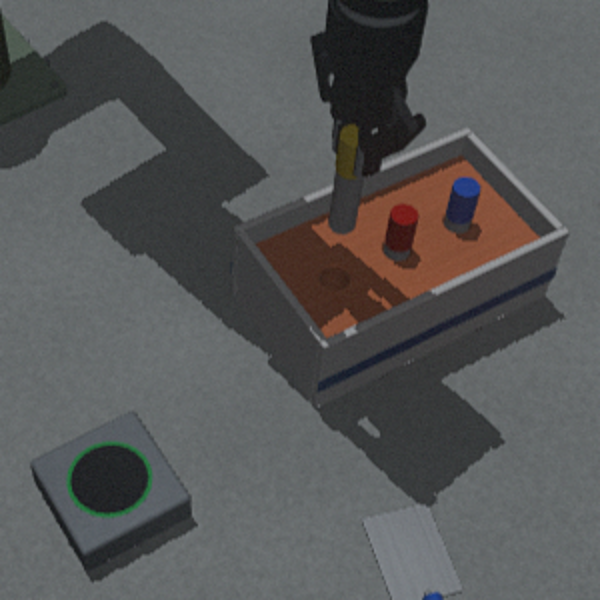

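View pics/w2.png

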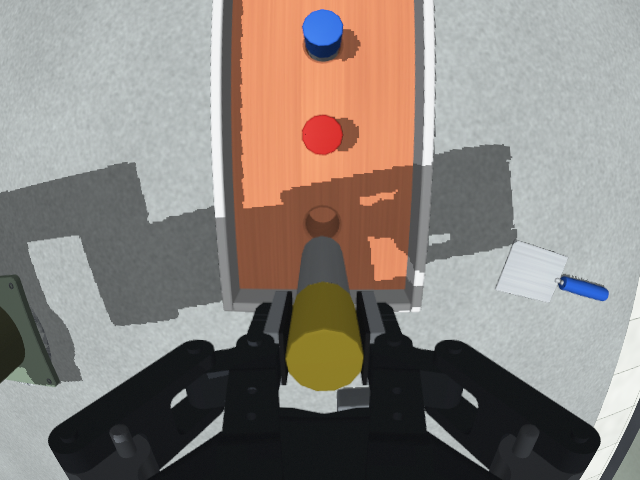

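The canister is lifted clear of its well and tub, and red and blue still stand. In the wrist view the foot's far edge is at (322,237) and the cap top centre at about (325,360). I'll check for tilt by projecting an upright model.

Run:
```python
from h import *
import pickle
s,c=pickle.load(open("w2.pkl","rb"))
H=np.linalg.inv(np.array(c["hand_eye"]))
def proj(p):
    q=H[:3,:3]@p+H[:3,3]; r=np.hypot(q[0],q[1]); th=np.arctan2(r,q[2]); return np.round(q[:2]/r*th*c["fx"]+[c["cx"],c["cy"]],1)
for x in(-.002,-.001,0,.001):
  print(x,"cap near/far edge",proj(np.array([x-.014,0,-.035])),proj(np.array([x+.014,0,-.035])),"foot far",proj(np.array([x+.013,0,.082])),"foot sides",proj(np.array([x,.013,.082])),proj(np.array([x,-.013,.082])))
cv2.imwrite("pics/w2c.png",cv2.resize(c["pixels"][200:400,260:400],None,fx=3,fy=3,interpolation=cv2.INTER_CUBIC))
```

```text
-0.002 cap near/far edge [319.9 394.3] [319.5 329.9] foot far [321.6 235.6] foot sides [342.1 255.3] [301.2 255.2]
-0.001 cap near/far edge [319.9 392.3] [319.5 327.3] foot far [321.6 234.1] foot sides [342.1 253.8] [301.2 253.8]
0 cap near/far edge [319.9 390.2] [319.5 324.6] foot far [321.6 232.5] foot sides [342.1 252.3] [301.2 252.3]
0.001 cap near/far edge [319.9 388.2] [319.5 322. ] foot far [321.6 231. ] foot sides [342.2 250.8] [301.1 250.8]
```

View pics/w2c.png

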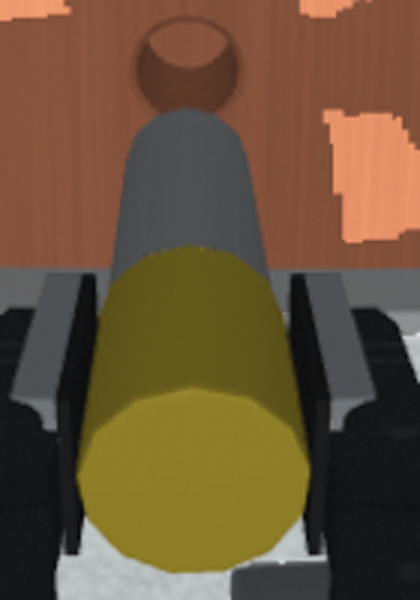

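Tilt is under 1°, so I'm carrying it to the reader.

Emit:
servo_tool([
  {"slide":[-0.01,0.0025,0],"turn":0,"claw":0},
  {"slide":[-0.03,0.0075,0],"turn":0,"claw":0},
  {"slide":[-0.053,0.0135,0],"turn":0,"claw":0},
  {"slide":[-0.076,0.0194,0],"turn":0,"claw":0},
  {"slide":[-0.1,0.0255,0],"turn":0,"claw":0},
  {"slide":[-0.124,0.0316,0],"turn":0,"claw":0},
  {"slide":[-0.148,0.0378,0],"turn":0,"claw":0},
  {"slide":[-0.172,0.0439,0],"turn":0,"claw":0},
  {"slide":[-0.196,0.05,0],"turn":0,"claw":0},
  {"slide":[-0.22,0.0562,0],"turn":0,"claw":0},
  {"slide":[-0.243,0.062,0],"turn":0,"claw":0},
  {"slide":[-0.264,0.0674,0],"turn":0,"claw":0},
  {"slide":[-0.279,0.0713,0],"turn":0,"claw":0},
  {"slide":[-0.287,0.0733,0],"turn":0,"claw":0},
  {"slide":[-0.287,0.0733,0.015],"turn":0,"claw":0},
  {"slide":[-0.287,0.0733,0.035],"turn":0,"claw":0},
  {"slide":[-0.287,0.0733,0.055],"turn":0,"claw":0},
  {"slide":[-0.287,0.0733,0.07],"turn":0,"claw":0},
  {"slide":[-0.287,0.0733,0.075],"turn":0,"claw":0},
  {"slide":[-0.287,0.0733,0.075],"turn":0,"claw":0},
])

```text
t: 6.67
ee_pos: [0.5899, -0.1482, 0.159]
tool_rot: [-0.002, 0.739, 0.673, -0.001]
wrist_force: [-0.2, -0.3, -2.0]
width: 0.318
grasp_force: 39.5
```

Emit:
servo_tool([
  {"slide":[0,0,0],"turn":0,"claw":0},
  {"slide":[0,0,0],"turn":0,"claw":0},
])

```text
t: 6.83
ee_pos: [0.5925, -0.1494, 0.1628]
tool_rot: [0.001, 0.739, 0.673, 0.001]
wrist_force: [-0.2, 0.3, -1.0]
width: 0.319
grasp_force: 39.5
```

Run:
```python
from h import *
import pickle
s=sense(); c=camera("wrist"); pickle.dump((s,c),open("w3.pkl","wb"))
cv2.imwrite("pics/w3.png",cv2.resize(c["pixels"][180:400,200:440],None,fx=2.5,fy=2.5,interpolation=cv2.INTER_CUBIC))
print(s["t"],s["ee_pos"],s["tool_rot"],s["wrist_force"],s["width"],s["grasp_force"])
go([.5905,-.1495,.1208])
```

```text
6.8333 [ 0.592468   -0.14940661  0.16280697] [1.16341414e-03 7.39450922e-01 6.73209195e-01 6.00235910e-04] [-0.17112407  0.32352364 -1.00141576] 0.31888195823694065 39.45849895477295
slide [-0.0002 -0.0022  0.0422]
```

View pics/w3.png

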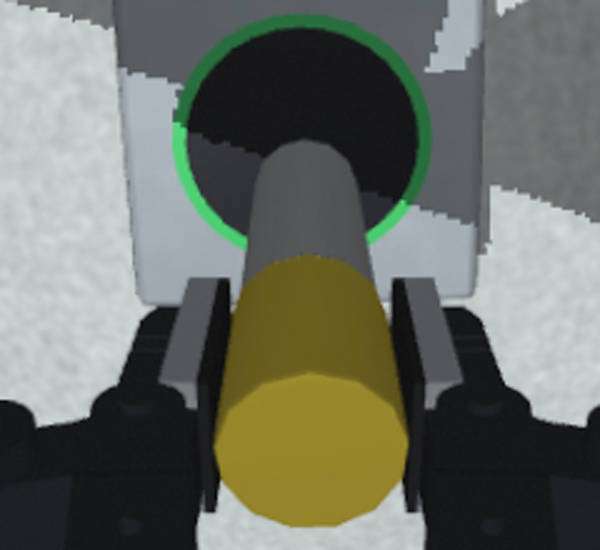

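Wrist view: the ring is centred at about crop (303,135), which is full-frame (321,234). The foot is above it, centred in u.

Run:
```python
from h import *
import pickle
s,c=pickle.load(open("w3.pkl","rb"))
print(watz(s,c,321.2,185.6,.039)); print(watz(s,c,269.7,234,.039),watz(s,c,372.7,234,.039)); print(sense()["ee_pos"])
M=rot(s["tool_rot"]);print(watz(s,c,321.2,185.6,.039)-.039*np.array([M[0,0],M[1,0],0]))
print("foot far edge",watz(s,c,322,236,s["ee_pos"][2]-.082)-.013*np.array([M[0,0],M[1,0],0]))
```

```text
[ 0.59566106 -0.11311177  0.039     ]
[ 0.55393545 -0.14545436  0.039     ] [ 0.63046961 -0.15268761  0.039     ]
[ 0.59259398 -0.14947006  0.16304314]
[ 0.59201152 -0.15194063  0.039     ]
foot far edge [ 0.59269258 -0.15174942  0.08080697]
```

Emit:
servo_tool([
  {"slide":[0,-0.001,0.01],"turn":0,"claw":0},
  {"slide":[0,-0.001,0.02],"turn":0,"claw":0},
  {"slide":[0,-0.001,0.028],"turn":0,"claw":0},
  {"slide":[0,-0.001,0.033],"turn":0,"claw":0},
  {"slide":[0,-0.001,0.036],"turn":0,"claw":0},
  {"slide":[0,-0.001,0.038],"turn":0,"claw":0},
  {"slide":[0,-0.001,0.039],"turn":0,"claw":0},
  {"slide":[0,-0.001,0.039],"turn":0,"claw":0},
  {"slide":[0,-0.001,0.039],"turn":0,"claw":0},
])

```text
t: 7.63
ee_pos: [0.5908, -0.1492, 0.1226]
tool_rot: [0.0, 0.74, 0.673, 0.0]
wrist_force: [1.2, -0.1, -1.1]
width: 0.315
grasp_force: 39.5
```

Emit:
servo_tool([
  {"slide":[0,0,0.001],"turn":0,"claw":0},
  {"slide":[0,0,0.0015],"turn":0,"claw":0},
  {"slide":[0,0,0.002],"turn":0,"claw":0},
  {"slide":[0,0,0.002],"turn":0,"claw":0},
  {"slide":[0,0,0.002],"turn":0,"claw":0},
])

```text
t: 8.05
ee_pos: [0.5907, -0.1492, 0.1209]
tool_rot: [0.0, 0.74, 0.673, 0.0]
wrist_force: [-1.0, 0.3, 2.2]
width: 0.316
grasp_force: 39.9
```

Emit:
servo_tool([
  {"slide":[0,0,0.0003],"turn":0,"claw":0},
  {"slide":[0,0,0.0005],"turn":0,"claw":0},
  {"slide":[0,0,0.0005],"turn":0,"claw":0},
  {"slide":[0,0,0.0005],"turn":0,"claw":0},
])

```text
t: 8.38
ee_pos: [0.5908, -0.1493, 0.1209]
tool_rot: [0.0, 0.74, 0.673, 0.0]
wrist_force: [-2.1, -0.0, 5.7]
width: 0.317
grasp_force: 40.2
```

The foot is on the window: the force rises and the TCP no longer descends. Opening slowly.

Emit:
servo_tool([
  {"slide":[0,0,0],"turn":0,"claw":0.32},
  {"slide":[0,0,0],"turn":0,"claw":0.34},
  {"slide":[0,0,0],"turn":0,"claw":0.37},
  {"slide":[0,0,0],"turn":0,"claw":0.42},
  {"slide":[0,0,0],"turn":0,"claw":0.5},
  {"slide":[0,0,0],"turn":0,"claw":0.65},
  {"slide":[0,0,0],"turn":0,"claw":0.8},
  {"slide":[0,0,0],"turn":0,"claw":0.9},
  {"slide":[0,0,0],"turn":0,"claw":0.9},
], newtons=20)

```text
t: 9.13
ee_pos: [0.5905, -0.1491, 0.1197]
tool_rot: [-0.0, 0.74, 0.673, 0.0]
wrist_force: [-0.6, -0.0, 0.0]
width: 0.899
grasp_force: 0.0
```

Emit:
servo_tool([
  {"slide":[0,0,-0.01],"turn":0,"claw":0.9},
  {"slide":[0,0,-0.03],"turn":0,"claw":0.9},
  {"slide":[0,0,-0.05],"turn":0,"claw":0.9},
  {"slide":[0,0,-0.075],"turn":0,"claw":0.9},
  {"slide":[0,0,-0.1],"turn":0,"claw":0.9},
  {"slide":[0,0,-0.12],"turn":0,"claw":0.9},
  {"slide":[0,0,-0.13],"turn":0,"claw":0.9},
  {"slide":[0,0,-0.13],"turn":0,"claw":0.9},
  {"slide":[0,0,-0.13],"turn":0,"claw":0.9},
  {"slide":[0,0,-0.13],"turn":0,"claw":0.9},
])

```text
t: 9.97
ee_pos: [0.5895, -0.1487, 0.248]
tool_rot: [-0.001, 0.74, 0.673, -0.001]
wrist_force: [0.2, 0.1, 0.3]
width: 0.901
grasp_force: 0.0
```

Run:
```python
from h import *
s=sense(); c=camera("wrist")["pixels"]; k=camera("scene")["pixels"]
cv2.imwrite("pics/end.png",np.hstack([cv2.resize(c,None,fx=.625,fy=.625),cv2.resize(k[100:400,180:580],(400,300))]))
print(s["t"],s["ee_pos"],s["wrist_force"],s["width"])
```

```text
9.9667 [ 0.58950984 -0.14873288  0.24801827] [0.21640334 0.07525756 0.26351496] 0.9011654086660731
```

View pics/end.png

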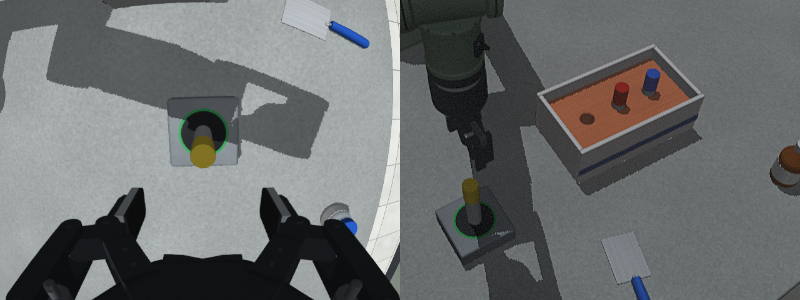

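The yellow canister stands upright in the middle of the ring (foot about (203,132) on the left, (473,222) on the right). Red and blue are in their wells and the gripper is clear.

```bash
python3 -c "
from rig import *
print(sign_off())"
```

```text
the job is handed in; nothing more can be done
None
```

The yellow-capped canister is standing upright and released on the reader's black window, inside the green ring; the red and blue canisters are still in their wells, and I handed the job in after about 10 s of robot time.

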